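# Consolidate sample jars and stack the empty tray

## Task

Fill up the tray on the sloping stand: move the two jars out of the tray on the bench into its two free pockets, each standing fully down in its own pocket. Then stack the emptied tray squarely on the pile of two empty trays, nested fully home. Set things down gently, never let a jar tip over, do not shift the pile, and leave the other things on the bench alone.

Things in the scene. Friction and masses are not known exactly. Their poses are not given: they have to be found in the camera images.
- rack_tray: Grey tray fixed on the sloping stand, 58 x 166 x 42 mm high. Origin: centre of its underside. z: its upward normal, leaning 25 deg from vertical towards the robot; x: across, up the slope; y: level, along the row of 3 pockets (48 x 48 mm, at y = -54, 0, 54 mm, x = 0). Pocket floors z = 10 mm, walls to 42, dividers to 34. Jars go in along z, then slide up to 4 mm down the slope. jar_a fills one pocket, any.
- jar_a_mid (a point): Jar already in the sloping tray; stays there. Same shape as jar_b. Point: centre of the jar, 46 mm above its underside; z = the jar's axis.
- jar_b_mid (a point): Amber jar, white cap, 140 g, standing in the bench tray (floor 10 mm above the bench), 60 mm proud of its walls: cylinder of 40 mm diameter up to 72 mm, cap 35 mm diameter, 92 mm high in all. Point: jar centre, 46 mm above its underside; z: its axis, up. Jars in a tray may stand 14 mm apart: grip across the row.
- jar_c_mid (a point): As jar_b: the second jar in the bench tray.
- tray_mid (a point): Loose grey tray on the bench, 160 g, with jar_b and jar_c in any two of its pockets; shape and axes as rack_tray (row along y). Point: centre, 21 mm above its underside. Can be gripped from outside across its 58 mm width (x). A foot below it, 40 x 148 mm, 6 mm high, drops between the walls of a tray beneath with 4 mm play each side; a nested tray adds 36 mm.
- pile_top_mid (a point): Upper one of the two nested empty trays of the pile on the bench, loose, same shape, size and axes as tray. Point: its centre, 21 mm above its underside (57 mm over the bench). A tray nested on it has its centre 36 mm higher; either way round is good.
- pile_low_mid (a point): Lower tray of the pile, standing on the bench; same shape and axes. Point: its centre, 21 mm above the bench.
- mortar_at (a point): Bystander: white ceramic mortar bowl, 104 mm across, 62 mm high, between robot and stand. Point: on its axis, 30 mm up.
- pestle_at (a point): Bystander: white ceramic pestle, about 142 mm long, 34 mm thick, lying. Point: near its middle.
- beaker_at (a point): Bystander: glass beaker, 72 mm diameter, 95 mm high. Point: on its axis, 45 mm up.
- wide_jar_at (a point): Bystander: wide white jar, 76 mm diameter, 75 mm high. Point: on its axis, 37 mm up.
- spatula_at (a point): Bystander: steel spatula, 190 mm long, lying. Point: near its middle, on the bench.
- flask_at (a point): Bystander: tall white bottle, 64 mm diameter, 160 mm high. Point: on its axis, half-way up.
Not all that is in view belongs to the job. Leave any pink look-alike of the part that bears tray_mid alone.

How it is judged:
By the outcome, as a careful person would: the job done as asked, in the order asked, and still so for the second after the job is handed in, with the robot touching nothing.
It also fails if it takes over 72 s, if anything falls off the work surface, if the arm or the gripper's body presses on something with over 40 N, if the wrist force passes 120 N, or if a joint passes its speed limit or range.

## Robot

A 6-joint arm with a two-finger parallel gripper is mounted at the origin on the work surface. World frame = base frame: x ahead of the robot, y to its left, z up, the work surface at z = 0. Lengths are in m, angles in degrees, forces in N, time in s.
With the tool pointing down it reaches from about 0.3 to 0.75 m from the base axis. Payload 8.5 kg.
Tool frame: the origin (TCP) lies at the very end of the fingers, on their centre line; the grasp point (between the pads) lies 19 mm behind it; x points along the fingers, y is the direction in which the jaws open and shut, and the axes are right-handed (so a half turn about x gives the same grasp; the last joint's range is limited). The gripper opens to 85 mm and grips with 20 to 120 N. Pads are 22 mm wide; open, the fingers measure 114 mm over their backs; the gripper's body (76 mm by 85 mm) begins 54 mm behind the grasp point. The pads swing forward as they close: fully open they stand 13 mm farther back than shut.
Start: joints at [61.69, 21.807, 74.336, -0, 83.858, -12.336], TCP at [0.151, 0.529, 0.231] pointing down, gripper open.
Joint ranges: [-178.18, 178.18], [-50.72, 133.34], [12.68, 142.11], [-81.47, 261.47], [9.98, 163.14], [-165.26, 165.26]. Speed limits (degrees/s): [136.94, 136.94, 180, 180, 180, 180].

## Interface

Orientations are given as a 3x3 rotation matrix whose columns are the frame's x, y, z axes.
In Python, from rig import sensors, cams, env gives the robot as it stands.
- The arm moves only by the shell command python3 -m crank 'ROWS' [FORCE]. ROWS is a JSON object of lists of equal length, an entry for each row: "hand": the closure in counts, from 0 (fully open) to 255 (shut); "translation": the shift along the tool's x, y, z in m, a list of three; "dr": the turn, a rotation vector about the tool's x, y, z in rad, a list of three. A call has 1 to 5 rows; each row is the pose to reach, as a shift and turn from the pose commanded when the call began, along the tool's axes at that moment; what a row does not reach only later rows make up. A row lasts 1/10 s, in which the tool goes at most 50 mm and 8.59 degrees, less where a joint would pass 70% of its speed; a pose out of reach is approached as far as the arm can. A call with a gripper value outside its range is refused whole. The fingers move at their own pace and stop on an object; FORCE is the grip in N (left out, the last holds). Time passes only in rows, so rows that repeat a pose let the fingers close. It gives the time, the measured TCP pose, the force and the opening at its end, in the units of the state.
- sensors.observe(): the state, without advancing time (a new reading comes with each control period).
- cams.get_image(name): name is "scene" or "side" or "wrist"; returns (picture, depth): 384x512x3 uint8, blue, green, red; 384x512 float32, m along the optical axis (not along the pixel's ray), 0 where there is no reading.
- cams.calibration(name): a dict with "vertical_fov" (degrees; the focal length in pixels is half the picture's height over the tangent of half this angle, whatever the lens; pixels are square), "cx", "cy" (the principal point, pixels), "extrinsics" (4x4, takes a point from camera to world coordinates). Camera axes: x right, y down, z forward; pixel columns grow to the right and rows downward; lengths in m; the calibration is good to about 2 mm. A picture is of the moment at which its call begins: read the wrist's pose just before it. calibration takes no time and is no camera call; for the wrist camera it gives the pose at the moment of the call.
- env.close_job(): hands the job in, once; it reports no verdict.
The state is a dict: "time_s": time; "q": joint angles; "qvel": joint speeds; "joint_efforts": joint torques, N m; "position": TCP position; "tool_rot": TCP orientation; "ft_force": force on the tool from outside, world axes, zero at the start; "wrist_torque": the same for the moment, N m; "grip_width": finger opening in m.
Only numpy, scipy, OpenCV 4.12 (cv2) and the standard library are available. Lean on these libraries where they do the work, as an engineer would, in place of code of your own. Each camera call takes 0.05 s, during which the arm holds its last target. There are 200 camera calls.

## Working session

There is one attempt and no reset: what is moved stays moved. The work goes in short steps, Python scripts to look and compute and a shell command to move; the robot and the scene stay as the last step left them, time stands still between calls to the robot, and variables do not carry over. Pictures are saved under pics/ and viewed, about 8 in all and at most 12, crops included, and the job is handed in when it is done.

```bash
mkdir -p pics; ls
cat > h.py <<'E'
import numpy as np, cv2
from rig import sensors, cams, env
def grab(n):
    T=np.array(cams.calibration(n)["extrinsics"]); c=cams.calibration(n); im,d=cams.get_image(n)
    f=im.shape[0]/2/np.tan(np.radians(c["vertical_fov"])/2)
    v,u=np.mgrid[:im.shape[0],:im.shape[1]]
    P=np.stack([(u-c["cx"])/f*d,(v-c["cy"])/f*d,d],-1)@T[:3,:3].T+T[:3,3]
    P[d==0]=np.nan
    return im,d,P
E
python3 - <<'E'
from h import *
for n in("scene","side"):
    im,d,P=grab(n); cv2.imwrite(f"pics/{n}0.png",im); np.save(f"{n}0.npy",P)
    c=cams.calibration(n); print(n,np.round(c["extrinsics"],3).tolist(),c["vertical_fov"],c["cx"],c["cy"])
a=[cv2.imread(f"pics/{n}0.png") for n in("scene","side")]
print(sensors.observe())
E
```

```text
pics
scene [[-0.157, 0.665, -0.73, 1.682], [0.988, 0.104, -0.117, 0.2], [-0.002, -0.739, -0.673, 1.168], [0.0, 0.0, 0.0, 1.0]] 49.71579623682612 259.2002321530305 197.00084047755138
side [[0.86, -0.279, 0.427, 0.032], [-0.51, -0.471, 0.719, -0.843], [0.0, -0.837, -0.548, 0.73], [0.0, 0.0, 0.0, 1.0]] 52.50788696642396 257.78098066604434 189.4358296735966
{'time_s': 0.1, 'q': array([ 6.16894969e+01,  2.18346695e+01,  7.43791539e+01,  1.94285096e-04,
        8.38598519e+01, -1.23353189e+01]), 'qvel': array([ 0.0478677 , -0.13092923, -0.0905259 ,  0.01404972, -0.03002466,
        0.00231672]), 'joint_efforts': array([ 3.20028943e-03, -4.49222803e+01, -2.31654239e+01, -1.65492656e-04,
        3.69880072e-03,  2.60371650e-06]), 'position': array([0.15123613, 0.52851433, 0.23080399]), 'tool_rot': array([[-6.12794116e-04,  2.75220956e-01,  9.61380804e-01],
       [-1.13047351e-03,  9.61380179e-01, -2.75221498e-01],
       [-9.99999173e-01, -1.25546965e-03, -2.77998117e-04]]), 'ft_force': array([ 0.14090763, -0.33888369, -0.64758567]), 'wrist_torque': array([-0.01229194, -0.01987219,  0.03914153]), 'grip_width': 0.08483215877677457}
```

View pics/scene0.png

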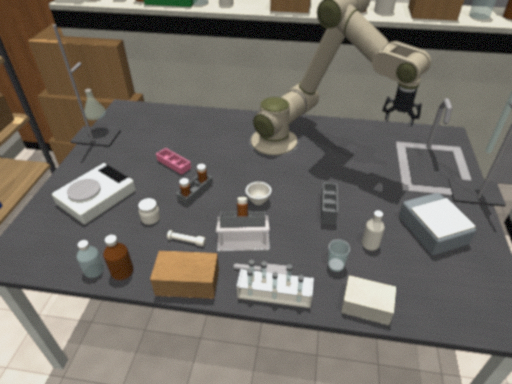

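View pics/side0.png

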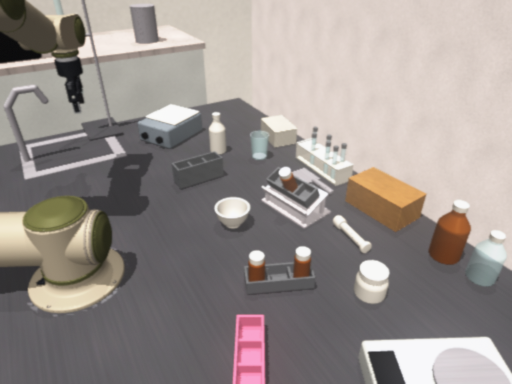

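Candidates for the bench tray: the grey tray with two amber jars at scene (195,188) / side (280,277), the pink look-alike at scene (173,160), and the pile at scene (330,203) / side (198,168). I choose the grey one with the two jars. The rack tray is at scene (243,230) / side (290,187), with jar_a in its middle pocket.

Run:
```python
from h import *
R={"scene":{"tray":(172,160,218,208),"pile":(315,178,345,225),"rack":(210,192,278,252),"mortar":(243,178,275,208),"beaker":(325,238,352,272),"flask":(360,208,386,250)},
"side":{"tray":(240,245,318,296),"pile":(168,148,228,188),"rack":(255,160,335,222),"mortar":(212,196,252,230)}}
for n in R:
    P=np.load(n+"0.npy"); im=cv2.imread(f"pics/{n}0.png")
    for k,(a,b,c,e) in R[n].items():
        p=P[b:e,a:c].reshape(-1,3); p=p[np.isfinite(p).all(1)]
        print(n,k,"floor z",np.round(np.median(p[p[:,2]<.01][:,2]) if (p[:,2]<.01).any() else 9,4),end=" ")
        q=p[(p[:,2]>.015)&(p[:,2]<.25)]
        if k in("tray","pile"):
            z0={"tray":(.030,.05),"pile":(.06,.095)}[k]; w=q[(q[:,2]>z0[0])&(q[:,2]<z0[1])]
            r=cv2.minAreaRect((w[:,:2]*1000).astype(np.float32)); print(len(w),[np.round(x,1) for x in r],"zmax",np.percentile(q[:,2],[50,90,98]).round(3))
            j=q[q[:,2]>.096]
            if k=="tray": 
                l,lab,cen=cv2.kmeans(j[:,:2].astype(np.float32),2,None,(3,50,1e-6),5,cv2.KMEANS_PP_CENTERS); print("  caps",cen.round(4),j[:,2].max())
        else: print(len(q),"min",q.min(0).round(3),"max",q.max(0).round(3),"med",np.median(q,0).round(3))
c=cv2.resize(cv2.imread("pics/side0.png")[150:300,160:340],None,fx=4,fy=4,interpolation=cv2.INTER_CUBIC)
cv2.imwrite("pics/crop1.png",c)
```

```text
scene tray floor z -0.0014 310 [array([ 386. , -336.2]), array([238.5, 173.5]), np.float64(54.9)] zmax [0.038 0.096 0.103]
  caps [[ 0.3797 -0.2531]
 [ 0.4826 -0.2979]] 0.10704854328612634
scene pile floor z -0.0006 274 [array([458.2, 282.6]), array([172.7,  57.3]), np.float64(1.5)] zmax [0.056 0.077 0.08 ]
scene rack floor z 0.0003 1421 min [ 0.409 -0.13   0.015] max [0.714 0.073 0.159] med [ 0.651 -0.024  0.083]
scene mortar floor z -0.0011 450 min [ 0.389 -0.055  0.015] max [0.625 0.046 0.159] med [ 0.427 -0.01   0.049]
scene beaker floor z -0.0004 508 min [0.692 0.286 0.016] max [0.766 0.354 0.099] med [0.739 0.321 0.067]
scene flask floor z -0.0004 548 min [0.593 0.413 0.015] max [0.645 0.476 0.164] med [0.629 0.441 0.093]
side tray floor z 0.0009 820 [array([ 424.5, -281.3]), array([ 62., 166.]), np.float64(66.3)] zmax [0.042 0.102 0.104]
  caps [[ 0.4745 -0.305 ]
 [ 0.3726 -0.262 ]] 0.10539117345250981
side pile floor z 0.0009 560 [array([453.3, 277.4]), array([169.5,  66.2]), np.float64(1.3)] zmax [0.058 0.077 0.08 ]
side rack floor z 0.0018 2086 min [ 0.574 -0.175  0.015] max [0.871 0.158 0.16 ] med [ 0.623 -0.055  0.073]
side mortar floor z 0.0009 782 min [ 0.388 -0.062  0.015] max [0.49  0.042 0.065] med [0.442 0.006 0.047]
```

View pics/crop1.png

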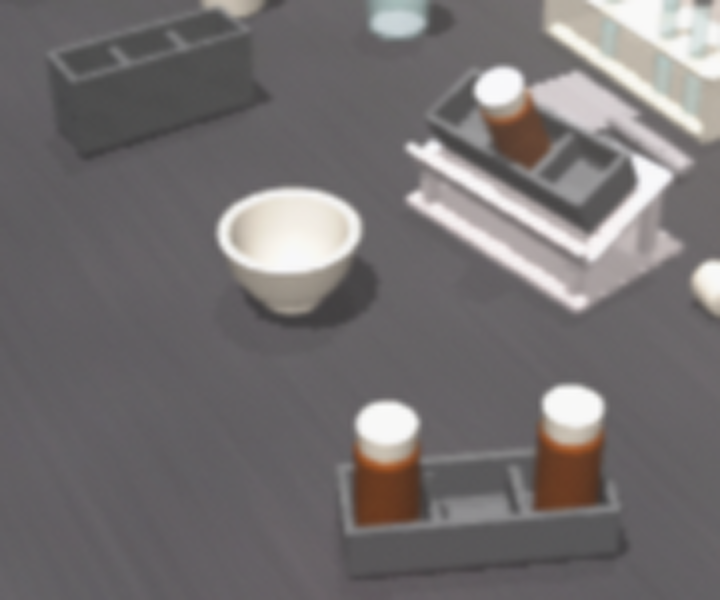

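Side crop: the bench tray's jars stand in its two end pockets, at crop (387,470) and (570,450), and the middle is empty. In the rack, jar_a is in the middle pocket (515,120), so both end pockets are free. The pile is at (150,80).

```bash
cat >> h.py <<'E'
from scipy.spatial.transform import Rotation as Ro
def tool(ap,jaw):
    x=np.array(ap,float);x/=np.linalg.norm(x);y=np.array(jaw,float);y-=x*(x@y);y/=np.linalg.norm(y)
    return np.stack([x,y,np.cross(x,y)],1)
def delta(pos,R,s=None):
    s=s or sensors.observe();Rc=np.array(s["tool_rot"]);t=Rc.T@(np.array(pos)-s["position"])
    best=min((Ro.from_matrix(Rc.T@R@Q) for Q in(np.eye(3),np.diag([1,-1,-1]))),key=lambda r:r.magnitude())
    print("t",t.round(4).tolist(),"dr",best.as_rotvec().round(4).tolist(),"rows",round(max(np.linalg.norm(t)/.05,np.degrees(best.magnitude())/8.59),1))
def rad(a): return np.array([np.cos(np.radians(a)),np.sin(np.radians(a)),0])
E
python3 - <<'E'
from h import *
c=cams.calibration("wrist");s=sensors.observe();T=np.array(c["extrinsics"]);Rc=s["tool_rot"]
print("cam in tool",(Rc.T@(T[:3,3]-s["position"])).round(3),(Rc.T@T[:3,:3]).round(3).tolist(),c["vertical_fov"])
for n in("scene","side"):
    P=np.load(n+"0.npy");im=cv2.imread(f"pics/{n}0.png").astype(int)
    m=(P[...,0]>.55)&(P[...,0]<.78)&(P[...,1]>-.16)&(P[...,1]<.1)&(P[...,2]>.05)&(im.max(2)<120)&(im.max(2)-im.min(2)<25)
    p=P[m];print(n,m.sum(),p.mean(0).round(3),p.min(0).round(3),p.max(0).round(3))
    for yaw in range(-30,31,5):
        e=rad(yaw+180)  # lean dir
        z=e*np.sin(np.radians(25))+[0,0,np.cos(np.radians(25))]; y=np.cross(z,-e);y/=np.linalg.norm(y);x=np.cross(y,z)
        q=p@np.stack([x,y,z],1); lo,hi=np.percentile(q,[2,98],axis=0);print(yaw,(hi-lo).round(3),((hi+lo)/2@np.stack([x,y,z],0)).round(3))
delta([.45,.27,.33],tool([0,0,-1],rad(88)))
E
```

```text
cam in tool [-0.142  0.001 -0.067] [[-0.001, -0.272, 0.962], [1.0, -0.0, 0.001], [-0.0, 0.962, 0.272]] 70.25621546976863
scene 580 [ 0.646 -0.029  0.093] [ 0.587 -0.115  0.07 ] [0.682 0.073 0.117]
-30 [0.129 0.144 0.063] [ 0.637 -0.03   0.09 ]
-25 [0.121 0.149 0.06 ] [ 0.637 -0.03   0.089]
-20 [0.114 0.153 0.056] [ 0.636 -0.03   0.089]
-15 [0.106 0.156 0.053] [ 0.636 -0.03   0.088]
-10 [0.097 0.156 0.049] [ 0.636 -0.03   0.088]
-5 [0.089 0.156 0.045] [ 0.636 -0.03   0.087]
0 [0.079 0.156 0.041] [ 0.636 -0.03   0.086]
5 [0.07  0.157 0.038] [ 0.636 -0.031  0.086]
10 [0.064 0.156 0.035] [ 0.636 -0.03   0.086]
15 [0.068 0.156 0.035] [ 0.636 -0.031  0.086]
20 [0.077 0.156 0.038] [ 0.636 -0.032  0.087]
25 [0.087 0.157 0.042] [ 0.636 -0.032  0.087]
30 [0.095 0.157 0.045] [ 0.636 -0.032  0.088]
side 544 [ 0.628 -0.052  0.084] [ 0.584 -0.123  0.059] [0.676 0.047 0.116]
-30 [0.13  0.146 0.072] [ 0.629 -0.04   0.085]
-25 [0.122 0.152 0.068] [ 0.629 -0.04   0.085]
-20 [0.114 0.156 0.064] [ 0.629 -0.039  0.085]
-15 [0.105 0.16  0.06 ] [ 0.629 -0.039  0.085]
-10 [0.095 0.163 0.055] [ 0.629 -0.039  0.085]
-5 [0.085 0.165 0.049] [ 0.629 -0.039  0.085]
0 [0.075 0.165 0.044] [ 0.629 -0.038  0.085]
5 [0.065 0.165 0.039] [ 0.629 -0.038  0.085]
10 [0.055 0.164 0.035] [ 0.63  -0.038  0.086]
15 [0.059 0.165 0.036] [ 0.627 -0.038  0.085]
20 [0.065 0.166 0.038] [ 0.626 -0.039  0.084]
25 [0.076 0.166 0.042] [ 0.626 -0.04   0.085]
30 [0.087 0.165 0.047] [ 0.627 -0.04   0.085]
t [-0.0991, -0.1664, 0.3583] dr [-0.2439, -0.0004, 0.0012] rows 8.1
```

```bash
python3 -m crank '{"hand":[0,0,0,0,0],"translation":[[-0.02,-0.033,0.05],[-0.04,-0.066,0.09],[-0.06,-0.1,0.13],[-0.08,-0.13,0.17],[-0.09,-0.15,0.21]],"dr":[[-0.06,0,0],[-0.12,0,0],[-0.18,0,0],[-0.244,0,0],[-0.244,0,0]]}'
python3 -m crank '{"hand":[0,0,0,0],"translation":[[0,0,0.045],[0,0,0.09],[0,0,0.1],[0,0,0.1]],"dr":[[0,0,0],[0,0,0],[0,0,0],[0,0,0]]}'
python3 - <<'E'
from h import *
im,d,P=grab("wrist"); cv2.imwrite("pics/w1.png",im); np.save("w1.npy",P); print(sensors.observe()["position"])
m=(P[...,0]>.34)&(P[...,0]<.57)&(P[...,1]>.2)&(P[...,1]<.36)
f=P[m&(P[...,2]<.02)];print("floor",np.nanmedian(f[:,2]))
w=P[m&(P[...,2]>.071)&(P[...,2]<.09)];print(len(w),np.median(w[:,2]),cv2.minAreaRect((w[:,:2]*1000).astype(np.float32)))
delta([.48,-.05,.33],tool([.42*np.cos(.2),.42*np.sin(.2),-.906],rad(11.5)))
E
```

```text
time_s: 0.6
position: [0.2965, 0.3419, 0.3157]
tool_rot: [[0.001, 0.032, 0.999], [0.0, 0.999, -0.032], [-1.0, 0.0, 0.001]]
ft_force: [0.6, -0.3, -0.4]
grip_width: 0.0856
time_s: 1.0
position: [0.3971, 0.3397, 0.3137]
tool_rot: [[-0.002, 0.037, 0.999], [-0.001, 0.999, -0.037], [-1.0, -0.001, -0.002]]
ft_force: [-0.9, 0.4, 0.6]
grip_width: 0.085
[0.39583447 0.33996392 0.31408392]
floor -0.00012290910731904692
1221 0.07762775887150386 ((455.8623046875, 281.9980773925781), (166.3660125732422, 58.54583740234375), 1.7751095294952393)
t [-0.0158, -0.3868, 0.0978] dr [1.3123, -0.2905, 0.3686] rows 9.3
```

```bash
python3 -m crank '{"hand":[0,0,0,0,0],"translation":[[-0.004,-0.049,0.01],[-0.008,-0.098,0.02],[-0.012,-0.147,0.03],[-0.016,-0.196,0.04],[-0.016,-0.244,0.05]],"dr":[[0,0,0],[0,0,0],[0,0,0],[0,0,0],[0,0,0]]}'
python3 -m crank '{"hand":[0,0,0,0,0],"translation":[[0,-0.049,0.01],[0,-0.098,0.02],[0,-0.147,0.02],[0,-0.196,0.02],[0,-0.24,0.02]],"dr":[[0,0,0],[0,0,0],[0,0,0],[0,0,0],[0,0,0]]}'
python3 -m crank '{"hand":[0,0],"translation":[[0,0,0],[0,0,0]],"dr":[[0,0,0],[0,0,0]]}'
python3 - <<'E'
from h import *
im,d,P=grab("wrist"); cv2.imwrite("pics/w2.png",im); np.save("w2.npy",P); print(sensors.observe()["position"])
m=(P[...,0]>.32)&(P[...,0]<.53)&(P[...,1]>-.38)&(P[...,1]<-.2)
print("floor",np.nanmedian(P[m&(P[...,2]<.02)][:,2]))
w=P[m&(P[...,2]>.036)&(P[...,2]<.047)];w=w
print(len(w),np.median(w[:,2]),cv2.minAreaRect((w[:,:2]*1000).astype(np.float32)))
E
```

```text
time_s: 1.55
position: [0.4362, 0.0938, 0.3316]
tool_rot: [[0.002, 0.033, 0.999], [0.0, 0.999, -0.033], [-1.0, 0.0, 0.002]]
ft_force: [1.7, 0.3, 0.1]
grip_width: 0.0853
time_s: 2.05
position: [0.4482, -0.1466, 0.3311]
tool_rot: [[0.0, 0.034, 0.999], [-0.0, 0.999, -0.034], [-1.0, -0.0, 0.0]]
ft_force: [-0.2, -0.2, 0.1]
grip_width: 0.0854
time_s: 2.25
position: [0.4486, -0.1453, 0.3308]
tool_rot: [[-0.0, 0.035, 0.999], [0.0, 0.999, -0.035], [-1.0, 0.0, -0.0]]
ft_force: [-0.4, 0.3, -0.4]
grip_width: 0.0852
[ 0.4488132  -0.14463466  0.33091267]
floor -0.00014196237524027877
996 0.04153501371596849 ((406.1033935546875, -326.0458984375), (165.45574951171875, 165.82032775878906), 66.06759643554688)
```

View pics/w2.png

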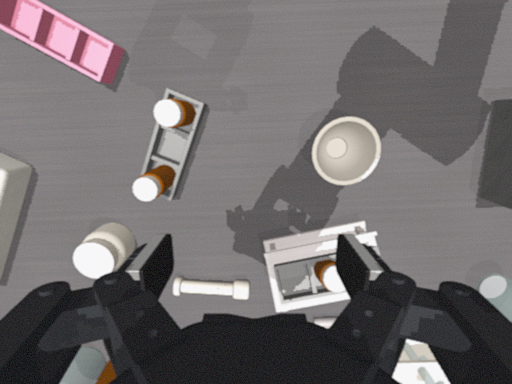

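Wrist view: the tray is at (172,145) with jars at (172,113) and (153,183), and pink is at (60,40). The rack at (315,275) is partly hidden by the right finger, so I shift for a clear rack view.

```bash
python3 -m crank '{"hand":[0,0,0,0,0],"translation":[[0,0.04,0.03],[0,0.08,0.06],[0,0.1,0.1],[0,0.1,0.13],[0,0.1,0.13]],"dr":[[0,0,0],[0,0,0],[0,0,0],[0,0,0],[0,0,0]]}'
cat > fit.py <<'E'
from h import *
P=np.load("w2.npy")
m=np.zeros(P.shape[:2],bool);m[85:203,133:210]=1
w=P[m&(P[...,2]>.037)&(P[...,2]<.0455)]
print("tray",len(w),cv2.minAreaRect((w[:,:2]*1000).astype(np.float32)))
for lo in(.098,):
    j=P[m&(P[...,2]>lo)][:,:2].astype(np.float32)
    _,l,c=cv2.kmeans(j,2,None,(3,50,1e-6),5,cv2.KMEANS_PP_CENTERS)
    for k in(0,1): print("cap",cv2.minEnclosingCircle(j[l[:,0]==k]),c[k])
im,d,P=grab("wrist"); cv2.imwrite("pics/w3.png",im); np.save("w3.npy",P)
g=im.astype(int)
m=(P[...,0]>.55)&(P[...,0]<.75)&(P[...,1]>-.16)&(P[...,1]<.1)&(P[...,2]>.06)&(g.max(2)-g.min(2)<30)
a=[]
from scipy.optimize import least_squares
# rim plane: points within band of highest normal coordinate
th=np.radians(25)
def fr(yaw):
    e=-rad(yaw); z=e*np.sin(th)+[0,0,np.cos(th)]; y=np.cross(z,-e);y/=np.linalg.norm(y); return np.stack([np.cross(y,z),y,z],1)
F=fr(11.5);q=P[m]@F
h,b=np.histogram(q[:,2],bins=np.arange(q[:,2].min(),q[:,2].max(),.002));print([(round(x,3),int(n)) for x,n in zip(b,h) if n>20])
E
python3 fit.py
```

```text
time_s: 2.8
position: [0.5845, -0.0476, 0.3294]
tool_rot: [[-0.001, 0.03, 1.0], [0.001, 1.0, -0.03], [-1.0, 0.001, -0.001]]
ft_force: [-0.7, 0.3, -0.5]
grip_width: 0.0855
tray 890 ((427.70660400390625, -277.3469543457031), (58.874046325683594, 165.81765747070312), 66.04657745361328)
cap ((0.3771422207355499, -0.2553924024105072), 0.017421884462237358) [ 0.37691486 -0.25519   ]
cap ((0.4788966774940491, -0.29942795634269714), 0.017834655940532684) [ 0.47855872 -0.2985717 ]
[(np.float64(-0.211), 383), (np.float64(-0.209), 1281), (np.float64(-0.207), 137), (np.float64(-0.201), 471), (np.float64(-0.199), 1455), (np.float64(-0.197), 171), (np.float64(-0.195), 52), (np.float64(-0.193), 44), (np.float64(-0.191), 49), (np.float64(-0.189), 45), (np.float64(-0.187), 50), (np.float64(-0.185), 49), (np.float64(-0.183), 52), (np.float64(-0.181), 53), (np.float64(-0.179), 50), (np.float64(-0.177), 110), (np.float64(-0.175), 239), (np.float64(-0.173), 68), (np.float64(-0.171), 57), (np.float64(-0.169), 276), (np.float64(-0.167), 709), (np.float64(-0.165), 57), (np.float64(-0.109), 129), (np.float64
[... 608 characters left out ...]
, (np.float64(0.111), 863), (np.float64(0.113), 1437), (np.float64(0.115), 1462), (np.float64(0.117), 1071), (np.float64(0.119), 837), (np.float64(0.121), 1036), (np.float64(0.123), 1218), (np.float64(0.125), 1584), (np.float64(0.127), 1835), (np.float64(0.129), 1782), (np.float64(0.131), 1783), (np.float64(0.133), 1653), (np.float64(0.135), 1958), (np.float64(0.137), 2063), (np.float64(0.139), 2192), (np.float64(0.141), 2258), (np.float64(0.143), 2106), (np.float64(0.145), 2146), (np.float64(0.147), 2068), (np.float64(0.149), 1775), (np.float64(0.151), 1388), (np.float64(0.153), 1290), (np.float64(0.155), 1250), (np.float64(0.157), 1380), (np.float64(0.159), 1116), (np.float64(0.161), 538)]
```

View pics/w3.png

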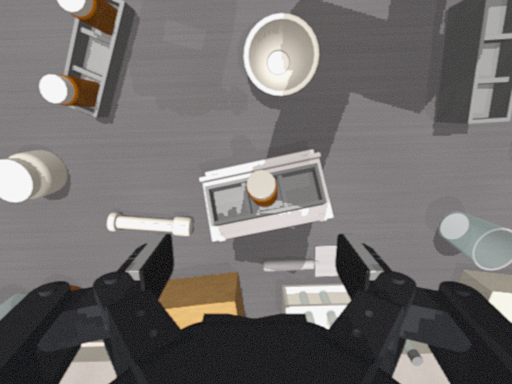

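```bash
cat > fit2.py <<'E'
from h import *
th=np.radians(25)
def fr(yaw):
    e=-rad(yaw); z=e*np.sin(th)+[0,0,np.cos(th)]; y=np.cross(z,-e);y/=np.linalg.norm(y); return np.stack([np.cross(y,z),y,z],1)
P=np.load("w3.npy"); m=np.zeros(P.shape[:2],bool);m[140:250,190:345]=1
yaw=11.5
for it in range(3):
    F=fr(yaw); q=P[m]@F; w=q[abs(q[:,2]+.167)<.003]
    r=cv2.minAreaRect((w[:,:2]*1000).astype(np.float32)); c,sz,a=r
    print(yaw,len(w),r,"z",np.median(w[:,2])); a=(a+45)%90-45; yaw+=a
fl=q[abs(q[:,2]+.200)<.003]; A=np.c_[fl[:,:2],np.ones(len(fl))]; print("floor plane slopes deg",np.degrees(np.linalg.lstsq(A,fl[:,2],rcond=None)[0][:2]),np.median(fl[:,2]))
cap=q[abs(q[:,2]+.107)<.003]; print("cap rel",cv2.minEnclosingCircle((cap[:,:2]*1000).astype(np.float32)))
E
python3 fit2.py
```

```text
11.5 1075 ((593.711669921875, -157.55078125), (166.09152221679688, 58.254478454589844), 88.98685455322266) z -0.16664200215817013
10.486854553222656 1039 ((596.1500854492188, -146.76220703125), (166.09353637695312, 58.254493713378906), 89.90506744384766) z -0.16770461889312752
10.391921997070312 1034 ((596.3696899414062, -145.74893188476562), (166.09323120117188, 58.25450134277344), 89.99107360839844) z -0.16781317267017115
floor plane slopes deg [0.04327422 0.05826421] -0.19974031140150345
cap rel ((592.3666381835938, -145.54653930664062), 17.51911163330078)
```

```bash
cat >> h.py <<'E'
DOWN=tool([0,0,-1],rad(66.2))
th=np.radians(25)
def fr(yaw):
    e=-rad(yaw); z=e*np.sin(th)+[0,0,np.cos(th)]; y=np.cross(z,-e);y/=np.linalg.norm(y); return np.stack([np.cross(y,z),y,z],1)
F=fr(10.39); RT=tool(-F[:,2],F[:,0])
def rack(x,y,z): return F@np.array([.5964+x,-.1457+y,-.2098+z])
E
python3 - <<'E'
from h import *
delta([.4787,-.299,.150],DOWN)
print(rack(0,-.054,.05),rack(0,.054,.05),rack(0,0,0))
E
```

```text
t [0.1799, -0.2541, -0.0964] dr [0.3845, -0.0013, -0.0002] rows 6.5
[ 0.63410143 -0.08676408  0.10722155] [0.6146239  0.01946504 0.10722155] [ 0.6451471  -0.02983861  0.06190616]
```

```bash
python3 -m crank '{"hand":[0,0,0,0,0],"translation":[[0.01,-0.043,-0.016],[0.03,-0.086,-0.032],[0.06,-0.128,-0.048],[0.09,-0.17,-0.064],[0.12,-0.212,-0.08]],"dr":[[0.08,0,0],[0.16,0,0],[0.24,0,0],[0.32,0,0],[0.384,0,0]]}'
python3 -m crank '{"hand":[0,0,0],"translation":[[0.025,-0.02,-0.034],[0.025,-0.02,-0.034],[0.025,-0.02,-0.034]],"dr":[[0,0,0],[0,0,0],[0,0,0]]}'
python3 - <<'E'
from h import *
delta([.4787,-.299,.050],DOWN)
E
```

```text
time_s: 3.35
position: [0.4977, -0.2502, 0.2175]
tool_rot: [[0.001, 0.408, 0.913], [-0.001, 0.913, -0.408], [-1.0, -0.0, 0.001]]
ft_force: [0.6, -1.1, 0.3]
grip_width: 0.0856
time_s: 3.65
position: [0.4593, -0.254, 0.1932]
tool_rot: [[0.001, 0.407, 0.913], [-0.0, 0.913, -0.407], [-1.0, 0.0, 0.001]]
ft_force: [0.5, -0.8, 1.8]
grip_width: 0.0854
t [0.1433, -0.0332, 0.0359] dr [-0.0037, 0.0006, -0.0] rows 3.0
```

```bash
python3 -m crank '{"hand":[0,0,0,0,0],"translation":[[0.03,-0.033,0.036],[0.06,-0.033,0.036],[0.095,-0.033,0.036],[0.12,-0.033,0.036],[0.143,-0.033,0.036]],"dr":[[-0.004,0,0],[-0.004,0,0],[-0.004,0,0],[-0.004,0,0],[-0.004,0,0]]}'
python3 -m crank '{"hand":[60,110,140,140,140],"translation":[[0,0,0],[0,0,0],[0,0,0],[0,0,0],[0,0,0]],"dr":[[0,0,0],[0,0,0],[0,0,0],[0,0,0],[0,0,0]]}' 35
```

```text
time_s: 4.15
position: [0.4813, -0.2994, 0.0498]
tool_rot: [[0.003, 0.401, 0.916], [-0.002, 0.916, -0.401], [-1.0, -0.001, 0.003]]
ft_force: [1.3, -0.2, -0.6]
grip_width: 0.0857
time_s: 4.65
position: [0.4805, -0.3005, 0.0515]
tool_rot: [[0.003, 0.403, 0.915], [-0.003, 0.915, -0.403], [-1.0, -0.001, 0.004]]
ft_force: [0.1, 0.3, 6.5]
grip_width: 0.0394
```

```bash
python3 -m crank '{"hand":[200,200,200,200,200],"translation":[[0,0,0],[-0.015,0,0],[-0.045,0,0],[-0.085,0,0],[-0.13,0,0]],"dr":[[0,0,0],[0,0,0],[0,0,0],[0,0,0],[0,0,0]]}' 40
python3 - <<'E'
from h import *
delta(rack(0,-.056,.15),RT); print(sensors.observe()["q"].round(1), rack(0,-.056,.15))
E
```

```text
time_s: 5.15
position: [0.4791, -0.2992, 0.181]
tool_rot: [[-0.001, 0.403, 0.915], [0.001, 0.915, -0.403], [-1.0, 0.0, -0.001]]
ft_force: [-0.1, 0.4, -1.8]
grip_width: 0.039
t [-0.0167, 0.2315, 0.0224] dr [0.9584, -0.2136, 0.401] rows 7.1
[ -44.    25.6   76.8    0.    77.7 -110.2] [ 0.59289327 -0.0963531   0.19785233]
```

```bash
python3 -m crank '{"hand":[200,200,200,200,200],"translation":[[-0.01,0.02,0.002],[-0.02,0.045,0.004],[-0.025,0.07,0.007],[-0.025,0.1,0.01],[-0.025,0.13,0.012]],"dr":[[0.096,-0.0214,0.04],[0.192,-0.0427,0.08],[0.288,-0.064,0.12],[0.383,-0.0854,0.16],[0.479,-0.1068,0.2]]}'
python3 - <<'E'
from h import *
delta(rack(0,-.055,.15),RT)
E
```

```text
time_s: 5.65
position: [0.5434, -0.1846, 0.2055]
tool_rot: [[0.206, 0.761, 0.616], [0.092, 0.611, -0.786], [-0.974, 0.218, 0.056]]
ft_force: [0.6, 0.3, -1.9]
grip_width: 0.039
t [0.0257, 0.0905, -0.0402] dr [0.4758, -0.1038, 0.1983] rows 3.5
```

```bash
python3 -m crank '{"hand":[200,200,200,200,200],"translation":[[0.005,0.018,-0.008],[0.01,0.036,-0.016],[0.015,0.054,-0.024],[0.02,0.072,-0.032],[0.026,0.09,-0.04]],"dr":[[0.095,-0.021,0.04],[0.19,-0.042,0.079],[0.286,-0.062,0.119],[0.381,-0.083,0.159],[0.476,-0.104,0.198]]}'
python3 -m crank '{"hand":[200,200,200],"translation":[[0,0,0],[0,0,0],[0,0,0]],"dr":[[0,0,0],[0,0,0],[0,0,0]]}'
python3 - <<'E'
from h import *
delta(rack(0,-.055,.15),RT)
im,d,P=grab("wrist"); cv2.imwrite("pics/w4.png",im); np.save("w4.npy",P)
E
```

```text
time_s: 6.15
position: [0.5919, -0.0958, 0.1972]
tool_rot: [[0.415, 0.892, 0.181], [0.076, 0.164, -0.984], [-0.906, 0.422, -0.0]]
ft_force: [0.1, -0.3, -2.2]
grip_width: 0.039
time_s: 6.45
position: [0.5917, -0.0972, 0.1969]
tool_rot: [[0.413, 0.892, 0.185], [0.076, 0.169, -0.983], [-0.907, 0.42, 0.001]]
ft_force: [0.1, -0.3, -1.8]
grip_width: 0.0394
t [-0.0003, 0.0016, -0.0016] dr [0.005, -0.0007, 0.0027] rows 0.0
```

View pics/w4.png

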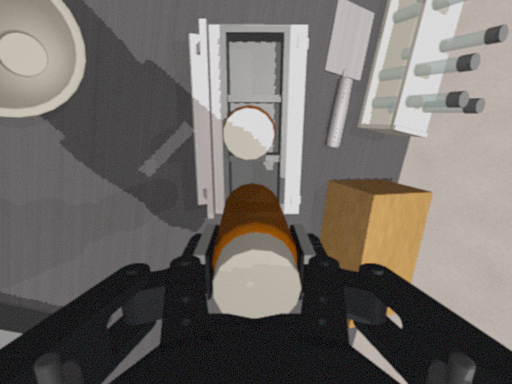

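The jar is held upright between the pads, with its cap at (257,275). The free near pocket is below it at (255,175), and jar_a is at (248,132). Next I measure the held jar against the rack.

```bash
cat > held.py <<'E'
from h import *
import sys
P=np.load(sys.argv[1]); Q=P@F-np.array([.5964,-.1457,-.2098])
m=np.zeros(P.shape[:2],bool);m[225:330,205:310]=1
c=Q[m&(Q[...,2]>.18)]; zt=np.percentile(c[:,2],90); print("cap top z",zt); c=c[abs(c[:,2]-zt)<.003]
print("cap",len(c),[np.round(v,1) for v in cv2.minEnclosingCircle((c[:,:2]*1000).astype(np.float32))])
s=sensors.observe(); print("tcp",((s["position"]@F)-np.array([.5964,-.1457,-.2098])).round(4))
m=np.zeros(P.shape[:2],bool);m[20:220,205:310]=1
r=Q[m&(abs(Q[...,2]-.042)<.003)&(abs(Q[...,0])<.04)]; print("rim",np.median(r[:,2]),r.min(0).round(4),r.max(0).round(4))
r=Q[m&(abs(Q[...,2]-.102)<.003)]; print("jara",cv2.minEnclosingCircle((r[:,:2]*1000).astype(np.float32)))
E
python3 held.py w4.npy
```

```text
cap top z 0.2262086885243131
cap 1170 [array([  0.7, -40.1]), np.float64(15.2)]
tcp [-0.0017 -0.0567  0.1496]
rim 0.04210935822552976 [-0.0293 -0.0801  0.039 ] [0.029  0.0828 0.0449]
jara ((-4.346325874328613, -0.7851025462150574), 17.399084091186523)
```

Run:
```python
from h import *
P=np.load("w4.npy"); Q=P@F-np.array([.5964,-.1457,-.2098])
for r in range(185,335,10): print(r,[tuple((Q[r,c]*1000).round(0)) for c in(235,257,280)])
```

```text
185 [(np.float64(-21.0), np.float64(-60.0), np.float64(10.0)), (np.float64(2.0), np.float64(-33.0), np.float64(114.0)), (np.float64(24.0), np.float64(-52.0), np.float64(42.0))]
195 [(np.float64(-12.0), np.float64(-37.0), np.float64(125.0)), (np.float64(1.0), np.float64(-33.0), np.float64(137.0)), (np.float64(24.0), np.float64(-61.0), np.float64(43.0))]
205 [(np.float64(-11.0), np.float64(-36.0), np.float64(147.0)), (np.float64(1.0), np.float64(-34.0), np.float64(155.0)), (np.float64(17.0), np.float64(-44.0), np.float64(122.0))]
215 [(np.float64(-10.0), np.float64(-36.0), np.float64(164.0)), (np.float64(1.0), np.float64(-33.0), np.float64(171.0)), (np.float64(13.0), np.float64(-39.0), np.float64(155.0))]
225 [(np.float64(-9.0), np.float64(-35.0), np.float64(178.0)), (np.float64(1.0), np.float64(-34.0), np.float64(180.0)), (np.float64(12.0), np.float64(-37.0), np.float64(174.0))]
235 [(np.float64(-9.0), np.float64(-38.0), np.float64(182.0)), (np.float64(1.0), np.float64(-36.0), np.float64(186.0)), (np.float64(11.0), np.float64(-39.0), np.float64(181.0))]
245 [(np.float64(-8.0), np.floa
[... 868 characters left out ...]
float64(-8.0), np.float64(-55.0), np.float64(200.0)), (np.float64(1.0), np.float64(-56.0), np.float64(199.0)), (np.float64(10.0), np.float64(-55.0), np.float64(200.0))]
305 [(np.float64(-8.0), np.float64(-61.0), np.float64(199.0)), (np.float64(1.0), np.float64(-61.0), np.float64(199.0)), (np.float64(10.0), np.float64(-60.0), np.float64(199.0))]
315 [(np.float64(-6.0), np.float64(-46.0), np.float64(222.0)), (np.float64(1.0), np.float64(-66.0), np.float64(199.0)), (np.float64(8.0), np.float64(-46.0), np.float64(222.0))]
325 [(np.float64(-6.0), np.float64(-45.0), np.float64(227.0)), (np.float64(1.0), np.float64(-44.0), np.float64(228.0)), (np.float64(7.0), np.float64(-45.0), np.float64(227.0))]
```

```bash
python3 -m crank '{"hand":[200,200,200,200,200],"translation":[[0.025,0,0],[0.05,0,0],[0.07,0,0],[0.085,0,0],[0.093,0,0]],"dr":[[0,0,0],[0,0,0],[0,0,0],[0,0,0],[0,0,0]]}'
python3 -m crank '{"hand":[200,200,200,200],"translation":[[0.001,0,0],[0.002,0,0],[0.003,0,0],[0.003,0,0]],"dr":[[0,0,0],[0,0,0],[0,0,0],[0,0,0]]}'
python3 - <<'E'
from h import *
s=sensors.observe(); print("tcp",((s["position"]@F)-np.array([.5964,-.1457,-.2098])).round(4),(F.T@s["ft_force"]).round(1))
E
```

```text
time_s: 7.0
position: [0.6302, -0.0897, 0.1108]
tool_rot: [[0.412, 0.892, 0.184], [0.077, 0.167, -0.983], [-0.908, 0.419, -0.0]]
ft_force: [-0.5, 0.1, -1.6]
grip_width: 0.039
time_s: 7.4
position: [0.6314, -0.0892, 0.1098]
tool_rot: [[0.414, 0.892, 0.184], [0.077, 0.168, -0.983], [-0.907, 0.421, 0.001]]
ft_force: [-0.1, -0.3, -1.8]
grip_width: 0.0391
tcp [-0.0017 -0.0559  0.0537] [-0.9 -0.2 -1.6]
```

```bash
python3 -m crank '{"hand":[200,200,200],"translation":[[0.001,0,0],[0.002,0,0],[0.002,0,0]],"dr":[[0,0,0],[0,0,0],[0,0,0]]}'
python3 - <<'E'
from h import *
s=sensors.observe(); print("tcp",((s["position"]@F)-np.array([.5964,-.1457,-.2098])).round(4),(F.T@s["ft_force"]).round(1))
E
```

```text
time_s: 7.7
position: [0.6319, -0.0892, 0.1088]
tool_rot: [[0.414, 0.891, 0.185], [0.076, 0.168, -0.983], [-0.907, 0.421, 0.002]]
ft_force: [-9.4, -0.7, 10.3]
grip_width: 0.0392
tcp [-0.0017 -0.056   0.0526] [-4.2  1.  13.3]
```

```bash
python3 -m crank '{"hand":[130,115,95,60,20],"translation":[[0,0,0],[0,0,0],[0,0,0],[0,0,0],[0,0,0]],"dr":[[0,0,0],[0,0,0],[0,0,0],[0,0,0],[0,0,0]]}'
python3 -m crank '{"hand":[20,0,0,0,0],"translation":[[0,0,0],[-0.02,0,0],[-0.05,0,0],[-0.08,0,0],[-0.11,0,0]],"dr":[[0,0,0],[0,0,0],[0,0,0],[0,0,0],[0,0,0]]}'
python3 - <<'E'
from h import *
im,d,P=grab("wrist"); cv2.imwrite("pics/w5.png",im)
Q=P@F-np.array([.5964,-.1457,-.2098])
j=Q[(abs(Q[...,2]-.102)<.004)&(abs(Q[...,0])<.04)&(abs(Q[...,1])<.09)]
for s in(j[j[:,1]<-.027],j[j[:,1]>-.027]): print(len(s),np.median(s[:,2]),cv2.minEnclosingCircle((s[:,:2]*1000).astype(np.float32)))
delta([.377,-.2553,.15],DOWN)
E
```

```text
time_s: 8.2
position: [0.6322, -0.0889, 0.1073]
tool_rot: [[0.413, 0.892, 0.184], [0.077, 0.167, -0.983], [-0.907, 0.42, 0.0]]
ft_force: [-0.8, 0.2, 0.3]
grip_width: 0.0774
time_s: 8.7
position: [0.5861, -0.0974, 0.2081]
tool_rot: [[0.413, 0.892, 0.184], [0.077, 0.167, -0.983], [-0.908, 0.42, 0.0]]
ft_force: [0.1, -0.8, -0.4]
grip_width: 0.0853
1520 0.10297793362345234 ((-7.849191188812256, -52.05607223510742), 17.472076416015625)
1783 0.10217495182781007 ((-4.34015417098999, -0.9533315300941467), 17.47043800354004)
t [-0.0422, -0.2396, 0.1156] dr [-0.953, 0.2171, -0.4014] rows 7.0
```

jar_b is down (cap top 103 mm) but its cap sits at x = -7.8 mm, against -4.3 mm for jar_a. It leans about 3° on the lower wall instead of standing flush, so I'll regrip it, shift it down the slope to the wall, and release.

```bash
python3 -m crank '{"hand":[0,0,0,0,60],"translation":[[0.04,0,0],[0.075,0,0],[0.1,0,0],[0.108,0,0],[0.108,0,0]],"dr":[[0,0,0],[0,0,0],[0,0,0],[0,0,0],[0,0,0]]}' 25
python3 -m crank '{"hand":[100,130,160,160,160],"translation":[[0,0,0],[0,0,0],[0,0,0],[0,0,0],[0,0,0]],"dr":[[0,0,0],[0,0,0],[0,0,0],[0,0,0],[0,0,0]]}'
python3 -m crank '{"hand":[160,160,160,160],"translation":[[0,-0.001,0],[0,-0.002,0],[0,-0.003,0],[0,-0.003,0]],"dr":[[0,0,0],[0,0,0],[0,0,0],[0,0,0]]}'
python3 - <<'E'
from h import *
s=sensors.observe(); print("tcp",((s["position"]@F)-np.array([.5964,-.1457,-.2098])).round(4),(F.T@s["ft_force"]).round(1))
E
```

```text
time_s: 9.25
position: [0.6312, -0.0889, 0.1084]
tool_rot: [[0.412, 0.892, 0.185], [0.078, 0.167, -0.983], [-0.908, 0.419, -0.001]]
ft_force: [0.7, 0.4, 0.0]
grip_width: 0.0734
time_s: 9.75
position: [0.6311, -0.0894, 0.1105]
tool_rot: [[0.414, 0.891, 0.184], [0.076, 0.168, -0.983], [-0.907, 0.421, 0.001]]
ft_force: [-6.4, -0.7, 6.0]
grip_width: 0.0397
time_s: 10.15
position: [0.6298, -0.09, 0.1098]
tool_rot: [[0.417, 0.89, 0.183], [0.076, 0.167, -0.983], [-0.906, 0.424, 0.002]]
ft_force: [0.5, 0.9, 7.0]
grip_width: 0.0396
tcp [-0.0033 -0.0564  0.0544] [3.5 0.8 6.1]
```

```bash
python3 -m crank '{"hand":[160,160,160],"translation":[[0.0005,-0.001,0],[0.001,-0.0015,0],[0.001,-0.0015,0]],"dr":[[0,0,0],[0,0,0],[0,0,0]]}'
python3 - <<'E'
from h import *
s=sensors.observe(); print("tcp",((s["position"]@F)-np.array([.5964,-.1457,-.2098])).round(4),(F.T@s["ft_force"]).round(1))
E
```

```text
time_s: 10.45
position: [0.6292, -0.0903, 0.1089]
tool_rot: [[0.418, 0.89, 0.183], [0.075, 0.167, -0.983], [-0.905, 0.425, 0.003]]
ft_force: [0.1, 1.0, 9.7]
grip_width: 0.0398
tcp [-0.0042 -0.0566  0.0538] [4.4 1.  8.6]
```

```bash
python3 -m crank '{"hand":[160,160,130,115,95],"translation":[[0,-0.001,0],[0,-0.001,0],[0,-0.001,0],[0,-0.001,0],[0,-0.001,0]],"dr":[[0,0,0],[0,0,0],[0,0,0],[0,0,0],[0,0,0]]}'
python3 -m crank '{"hand":[60,0,0,0,0],"translation":[[0,0.004,0],[0,0.004,0],[-0.03,0.004,0],[-0.07,0.004,0],[-0.11,0.004,0]],"dr":[[0,0,0],[0,0,0],[0,0,0],[0,0,0],[0,0,0]]}'
cat > chk.py <<'E'
from h import *
import sys
im,d,P=grab("wrist"); cv2.imwrite("pics/%s.png"%sys.argv[1],im)
Q=P@F-np.array([.5964,-.1457,-.2098])
j=Q[(abs(Q[...,2]-.102)<.005)&(abs(Q[...,0])<.04)&(abs(Q[...,1])<.09)]
for a,b in((-.09,-.027),(-.027,.027),(.027,.09)):
    s=j[(j[:,1]>a)&(j[:,1]<b)]
    if len(s)>50:
        A=np.c_[s[:,:2],np.ones(len(s))]; n=np.degrees(np.linalg.lstsq(A,s[:,2],rcond=None)[0][:2])
        print(len(s),np.median(s[:,2]).round(4),cv2.minEnclosingCircle((s[:,:2]*1000).astype(np.float32)),"tilt",n.round(2))
E
python3 chk.py w6
python3 - <<'E'
from h import *
delta([.377,-.2553,.15],DOWN)
E
```

```text
time_s: 10.95
position: [0.6266, -0.0899, 0.1057]
tool_rot: [[0.412, 0.892, 0.184], [0.077, 0.167, -0.983], [-0.908, 0.419, 0.0]]
ft_force: [-1.1, -0.1, -0.4]
grip_width: 0.0538
time_s: 11.45
position: [0.5842, -0.0977, 0.2082]
tool_rot: [[0.412, 0.892, 0.185], [0.078, 0.167, -0.983], [-0.908, 0.419, -0.0]]
ft_force: [-0.3, -0.2, 0.9]
grip_width: 0.0854
1495 0.1021 ((-4.227663040161133, -52.535926818847656), 17.511754989624023) tilt [ 0.04 -0.94]
1769 0.1022 ((-4.318962097167969, -0.8358980417251587), 17.342012405395508) tilt [ 0.36 -0.08]
t [-0.0399, -0.2387, 0.1154] dr [-0.9526, 0.2188, -0.4021] rows 7.0
```

jar_b now stands flush (cap x -4.2 mm, z 102.1 mm). On to the second jar.

```bash
python3 -m crank '{"hand":[0,0,0,0,0],"translation":[[-0.02,-0.02,0.01],[-0.03,-0.05,0.02],[-0.035,-0.08,0.035],[-0.04,-0.11,0.05],[-0.04,-0.14,0.065]],"dr":[[-0.12,0.027,-0.05],[-0.24,0.055,-0.1],[-0.36,0.082,-0.15],[-0.48,0.11,-0.2],[-0.6,0.137,-0.25]]}'
python3 - <<'E'
from h import *
delta([.377,-.2553,.15],DOWN)
E
```

```text
time_s: 12.0
position: [0.4547, -0.1892, 0.1851]
tool_rot: [[0.143, 0.681, 0.718], [0.081, 0.715, -0.694], [-0.986, 0.158, 0.047]]
ft_force: [0.7, 0.2, -1.1]
grip_width: 0.0856
t [0.0181, -0.1057, -0.0116] dr [-0.3483, 0.0744, -0.1487] rows 2.6
```

```bash
python3 -m crank '{"hand":[0,0,0,0,0],"translation":[[0.004,-0.03,-0.003],[0.008,-0.06,-0.006],[0.013,-0.09,-0.009],[0.018,-0.106,-0.012],[0.018,-0.106,-0.012]],"dr":[[-0.1,0.021,-0.043],[-0.2,0.043,-0.086],[-0.3,0.064,-0.128],[-0.348,0.074,-0.149],[-0.348,0.074,-0.149]]}'
python3 - <<'E'
from h import *
delta([.377,-.2553,.051],DOWN)
im,d,P=grab("wrist");np.save("w7.npy",P)
j=P[(abs(P[...,2]-.102)<.005)&(abs(P[...,0]-.377)<.05)&(abs(P[...,1]+.255)<.05)]
print(len(j),cv2.minEnclosingCircle((j[:,:2]*1000).astype(np.float32)))
E
```

```text
time_s: 12.5
position: [0.3762, -0.254, 0.1489]
tool_rot: [[-0.0, 0.409, 0.912], [0.003, 0.912, -0.409], [-1.0, 0.002, -0.001]]
ft_force: [0.4, 0.0, 0.1]
grip_width: 0.0855
t [0.0979, -0.0011, 0.0014] dr [-0.0064, -0.0015, -0.0022] rows 2.0
1659 ((376.8212890625, -256.02044677734375), 17.620243072509766)
```

```bash
python3 -m crank '{"hand":[0,0,0,0,30],"translation":[[0.03,-0.0015,0.001],[0.06,-0.0015,0.001],[0.085,-0.0015,0.001],[0.098,-0.0015,0.001],[0.098,-0.0015,0.001]],"dr":[[-0.006,-0.001,-0.002],[-0.006,-0.001,-0.002],[-0.006,-0.001,-0.002],[-0.006,-0.001,-0.002],[-0.006,-0.001,-0.002]]}'
python3 -m crank '{"hand":[60,110,140,200,200],"translation":[[0,0,0],[0,0,0],[0,0,0],[0,0,0],[0,0,0]],"dr":[[0,0,0],[0,0,0],[0,0,0],[0,0,0],[0,0,0]]}' 40
python3 -m crank '{"hand":[200,200,200,200,200],"translation":[[0,0,0],[-0.015,0,0],[-0.045,0,0],[-0.085,0,0],[-0.13,0,0]],"dr":[[0,0,0],[0,0,0],[0,0,0],[0,0,0],[0,0,0]]}'
python3 - <<'E'
from h import *
delta(rack(-.003,.054,.16),RT)
E
```

```text
time_s: 13.05
position: [0.3777, -0.2545, 0.0508]
tool_rot: [[-0.0, 0.404, 0.915], [0.001, 0.915, -0.404], [-1.0, 0.001, -0.001]]
ft_force: [0.0, 0.1, 0.4]
grip_width: 0.0755
time_s: 13.55
position: [0.378, -0.256, 0.0528]
tool_rot: [[0.003, 0.403, 0.915], [-0.003, 0.915, -0.403], [-1.0, -0.002, 0.004]]
ft_force: [-1.3, -0.5, 6.6]
grip_width: 0.0391
time_s: 14.05
position: [0.3768, -0.2546, 0.183]
tool_rot: [[-0.0, 0.403, 0.915], [0.001, 0.915, -0.403], [-1.0, 0.001, -0.0]]
ft_force: [0.2, -0.3, -1.1]
grip_width: 0.0394
t [-0.0225, 0.3191, 0.0665] dr [0.9585, -0.213, 0.4006] rows 7.1
```

```bash
python3 -m crank '{"hand":[200,200,200,200,200],"translation":[[-0.015,0.03,0.006],[-0.03,0.065,0.013],[-0.04,0.1,0.02],[-0.045,0.135,0.028],[-0.05,0.17,0.035]],"dr":[[0.096,-0.021,0.04],[0.192,-0.043,0.08],[0.288,-0.064,0.12],[0.383,-0.085,0.16],[0.479,-0.107,0.2]]}'
python3 - <<'E'
from h import *
delta(rack(-.003,.054,.16),RT)
E
```

```text
time_s: 14.55
position: [0.4783, -0.1124, 0.2325]
tool_rot: [[0.206, 0.76, 0.616], [0.091, 0.612, -0.786], [-0.974, 0.218, 0.057]]
ft_force: [-0.7, -0.6, -1.1]
grip_width: 0.0392
t [0.0555, 0.1362, -0.0441] dr [0.4761, -0.1034, 0.1978] rows 3.5
```

```bash
python3 -m crank '{"hand":[200,200,200,200,200],"translation":[[0.005,0.027,-0.009],[0.015,0.054,-0.018],[0.028,0.082,-0.026],[0.04,0.109,-0.035],[0.0555,0.136,-0.044]],"dr":[[0.095,-0.021,0.04],[0.19,-0.042,0.079],[0.286,-0.062,0.119],[0.381,-0.083,0.159],[0.476,-0.103,0.198]]}'
python3 -m crank '{"hand":[200,200,200],"translation":[[0,0,0],[0,0,0],[0,0,0]],"dr":[[0,0,0],[0,0,0],[0,0,0]]}'
python3 - <<'E'
from h import *
delta(rack(-.003,.054,.16),RT)
im,d,P=grab("wrist"); np.save("w8.npy",P); cv2.imwrite("pics/w8.png",im)
Q=P@F-np.array([.5964,-.1457,-.2098])
m=np.zeros(P.shape[:2],bool);m[180:330,205:310]=1
c=Q[m&(abs(Q[...,2]-.2095)<.0035)];print(len(c),"cap z",np.median(c[:,2]),c.min(0).round(4),c.max(0).round(4))
b=Q[m&(Q[...,2]>.13)&(Q[...,2]<.185)&(Q[...,1]>.03)];print("body front y",[np.percentile(b[abs(b[:,2]-z)<.008][:,1],99).round(4) for z in(.14,.155,.175)])
s=sensors.observe(); print("tcp",((s["position"]@F)-np.array([.5964,-.1457,-.2098])).round(4))
E
```

```text
time_s: 15.05
position: [0.5654, 0.0105, 0.2049]
tool_rot: [[0.416, 0.891, 0.181], [0.077, 0.164, -0.984], [-0.906, 0.423, -0.0]]
ft_force: [0.2, -0.9, -0.6]
grip_width: 0.0394
time_s: 15.35
position: [0.5648, 0.0088, 0.205]
tool_rot: [[0.414, 0.891, 0.185], [0.077, 0.168, -0.983], [-0.907, 0.421, 0.001]]
ft_force: [0.0, 0.3, -1.1]
grip_width: 0.0388
t [0.0002, 0.0018, -0.0015] dr [0.0049, -0.0009, 0.0019] rows 0.0
5009 cap z 0.20875755844758165 [-0.0193  0.0413  0.206 ] [0.0181 0.073  0.2129]
body front y [np.float64(0.0755), np.float64(0.0754), np.float64(0.0754)]
tcp [-0.0047  0.0523  0.1602]
```

```bash
python3 -m crank '{"hand":[200,200,200,200,200],"translation":[[0.03,0.001,0.001],[0.06,0.001,0.001],[0.08,0.001,0.001],[0.095,0.001,0.001],[0.103,0.001,0.001]],"dr":[[0,0,0],[0,0,0],[0,0,0],[0,0,0],[0,0,0]]}'
python3 -m crank '{"hand":[200,200,200,200],"translation":[[0.001,0,0],[0.002,0,0],[0.003,0,0],[0.003,0,0]],"dr":[[0,0,0],[0,0,0],[0,0,0],[0,0,0]]}'
python3 - <<'E'
from h import *
s=sensors.observe(); print("tcp",((s["position"]@F)-np.array([.5964,-.1457,-.2098])).round(4),(F.T@s["ft_force"]).round(1))
E
```

```text
time_s: 15.9
position: [0.6091, 0.016, 0.111]
tool_rot: [[0.414, 0.892, 0.184], [0.077, 0.167, -0.983], [-0.907, 0.421, 0.001]]
ft_force: [0.1, 0.2, 0.0]
grip_width: 0.0391
time_s: 16.3
position: [0.6098, 0.0168, 0.1093]
tool_rot: [[0.414, 0.891, 0.185], [0.077, 0.168, -0.983], [-0.907, 0.421, 0.001]]
ft_force: [-0.3, -1.8, -0.2]
grip_width: 0.0391
tcp [-0.0038  0.0522  0.0541] [-0.7 -1.7  0.1]
```

```bash
python3 -m crank '{"hand":[200,200,200],"translation":[[0.001,0,0],[0.0015,0,0],[0.0015,0,0]],"dr":[[0,0,0],[0,0,0],[0,0,0]]}'
python3 -m crank '{"hand":[200,200,200,200],"translation":[[0,-0.001,0],[0,-0.0015,0],[0,-0.002,0],[0,-0.002,0]],"dr":[[0,0,0],[0,0,0],[0,0,0],[0,0,0]]}'
python3 - <<'E'
from h import *
s=sensors.observe(); print("tcp",((s["position"]@F)-np.array([.5964,-.1457,-.2098])).round(4),(F.T@s["ft_force"]).round(1))
E
```

```text
time_s: 16.6
position: [0.61, 0.0169, 0.1091]
tool_rot: [[0.415, 0.891, 0.185], [0.077, 0.169, -0.983], [-0.907, 0.422, 0.002]]
ft_force: [-11.5, -2.9, 14.2]
grip_width: 0.039
time_s: 17.0
position: [0.6097, 0.0165, 0.1089]
tool_rot: [[0.418, 0.89, 0.184], [0.076, 0.168, -0.983], [-0.905, 0.425, 0.002]]
ft_force: [-5.3, -0.1, 10.2]
grip_width: 0.0388
tcp [-0.0042  0.052   0.0538] [-0.4  0.9 11.4]
```

```bash
python3 -m crank '{"hand":[200,200,200,200],"translation":[[-0.0005,-0.001,0],[-0.0005,-0.002,0],[-0.0005,-0.002,0],[-0.0005,-0.002,0]],"dr":[[0,0,0],[0,0,0],[0,0,0],[0,0,0]]}'
python3 - <<'E'
from h import *
s=sensors.observe(); print("tcp",((s["position"]@F)-np.array([.5964,-.1457,-.2098])).round(4),(F.T@s["ft_force"]).round(1))
E
python3 -m crank '{"hand":[200,200,200],"translation":[[0,-0.001,0],[0,-0.001,0],[0,-0.001,0]],"dr":[[0,0,0],[0,0,0],[0,0,0]]}'
python3 - <<'E'
from h import *
s=sensors.observe(); print("tcp",((s["position"]@F)-np.array([.5964,-.1457,-.2098])).round(4),(F.T@s["ft_force"]).round(1))
E
```

```text
time_s: 17.4
position: [0.6092, 0.0161, 0.1088]
tool_rot: [[0.421, 0.888, 0.184], [0.076, 0.167, -0.983], [-0.904, 0.428, 0.003]]
ft_force: [6.1, 2.7, 5.5]
grip_width: 0.0392
tcp [-0.0047  0.0517  0.0539] [8.2 1.6 2.3]
time_s: 17.7
position: [0.6089, 0.0159, 0.1088]
tool_rot: [[0.422, 0.888, 0.183], [0.076, 0.167, -0.983], [-0.903, 0.429, 0.003]]
ft_force: [8.1, 4.3, 5.6]
grip_width: 0.0392
tcp [-0.005   0.0515  0.0541] [10.3  2.8  1.4]
```

```bash
python3 -m crank '{"hand":[200,200,130,115,95],"translation":[[0.0005,0.0015,0],[0.0005,0.0015,0],[0.0005,0.0015,0],[0.0005,0.0015,0],[0.0005,0.0015,0]],"dr":[[0,0,0],[0,0,0],[0,0,0],[0,0,0],[0,0,0]]}'
python3 -m crank '{"hand":[60,0,0,0,0],"translation":[[0,0.003,0],[0,0.003,0],[-0.03,0.003,0],[-0.07,0.003,0],[-0.11,0.003,0]],"dr":[[0,0,0],[0,0,0],[0,0,0],[0,0,0],[0,0,0]]}'
python3 chk.py w9
python3 - <<'E'
from h import *
delta(rack(-.01,-.0,.22),RT)
E
```

```text
time_s: 18.2
position: [0.6071, 0.0164, 0.1057]
tool_rot: [[0.413, 0.892, 0.185], [0.077, 0.168, -0.983], [-0.907, 0.42, 0.0]]
ft_force: [0.4, -0.1, -0.3]
grip_width: 0.0532
time_s: 18.7
position: [0.5638, 0.0084, 0.2077]
tool_rot: [[0.412, 0.892, 0.185], [0.077, 0.168, -0.983], [-0.908, 0.42, 0.0]]
ft_force: [-0.8, -0.3, 0.6]
grip_width: 0.0857
580 0.1019 ((-4.364428520202637, -47.839080810546875), 16.599449157714844) tilt [ 0.63 -6.51]
1271 0.1021 ((-4.2915449142456055, -0.2737746834754944), 17.39932632446289) tilt [ 0.12 -1.63]
1488 0.1021 ((-4.468207359313965, 55.06620788574219), 17.61019515991211) tilt [ 0.13 -0.69]
t [-0.0511, -0.0083, 0.0518] dr [0.0063, 0.0021, -0.0052] rows 1.5
```

View pics/w9.png

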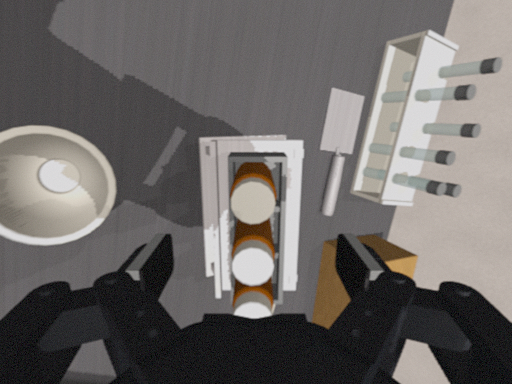

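All three jars stand in line at caps (253,200), (253,262) and (253,300): x ≈ -4.3 mm, z ≈ 102 mm, so seated flush. Now the emptied tray.

```bash
python3 -m crank '{"hand":[0,0,0,0,0],"translation":[[-0.04,-0.01,0],[-0.06,-0.03,0.005],[-0.07,-0.06,0.015],[-0.075,-0.095,0.03],[-0.075,-0.13,0.045]],"dr":[[-0.1,0.02,-0.04],[-0.22,0.05,-0.09],[-0.34,0.077,-0.14],[-0.46,0.105,-0.19],[-0.58,0.13,-0.24]]}'
python3 - <<'E'
from h import *
delta([.373,-.253,.22],DOWN)
E
```

```text
time_s: 19.25
position: [0.425, -0.0642, 0.2206]
tool_rot: [[0.156, 0.693, 0.704], [0.083, 0.701, -0.708], [-0.984, 0.169, 0.052]]
ft_force: [-0.1, -0.9, -1.0]
grip_width: 0.0854
t [-0.0232, -0.1685, 0.097] dr [-0.3676, 0.083, -0.1582] rows 3.9
```

```bash
python3 -m crank '{"hand":[0,0,0,0,0],"translation":[[-0.005,-0.038,0.022],[-0.01,-0.076,0.044],[-0.016,-0.114,0.066],[-0.02,-0.15,0.086],[-0.023,-0.168,0.097]],"dr":[[-0.09,0.02,-0.04],[-0.18,0.04,-0.08],[-0.27,0.06,-0.12],[-0.368,0.083,-0.158],[-0.368,0.083,-0.158]]}'
python3 -m crank '{"hand":[0,0],"translation":[[0,0,0],[0,0,0]],"dr":[[0,0,0],[0,0,0]]}'
python3 - <<'E'
from h import *
im,d,P=grab("wrist"); np.save("w10.npy",P)
w=P[(abs(P[...,2]-.042)<.004)&(abs(P[...,0]-.428)<.11)&(abs(P[...,1]+.277)<.08)]
r=cv2.minAreaRect((w[:,:2]*1000).astype(np.float32));print(len(w),np.median(w[:,2]),r)
a=r[2]%90; a=a if 45<a<90 else a+90
print("jaw",a);c=np.array(r[0])/1000
delta([*c,.075],tool([0,0,-1],rad(a)))
E
```

```text
time_s: 19.75
position: [0.3728, -0.254, 0.2189]
tool_rot: [[-0.001, 0.407, 0.914], [0.001, 0.914, -0.407], [-1.0, 0.001, -0.001]]
ft_force: [0.6, 0.7, 0.9]
grip_width: 0.0852
time_s: 19.95
position: [0.3732, -0.2513, 0.2191]
tool_rot: [[0.0, 0.409, 0.913], [0.003, 0.913, -0.409], [-1.0, 0.003, -0.001]]
ft_force: [-0.0, -0.1, -0.8]
grip_width: 0.0855
1392 0.04173441244567522 ((427.5769348144531, -277.5572509765625), (58.153717041015625, 165.45594787597656), 66.0009765625)
jaw 66.0009765625
t [0.1441, -0.0026, 0.0606] dr [-0.0014, -0.0008, -0.0024] rows 3.1
```

```bash
python3 -m crank '{"hand":[0,0,0,0,0],"translation":[[0.02,-0.003,0.04],[0.06,-0.003,0.0606],[0.105,-0.003,0.0606],[0.15,-0.003,0.0606],[0.18,-0.003,0.0606]],"dr":[[0,0,-0.002],[0,0,-0.002],[0,0,-0.002],[0,0,-0.002],[0,0,-0.002]]}'
python3 -m crank '{"hand":[0,0,0],"translation":[[0.015,0,0],[0.027,0,0],[0.027,0,0]],"dr":[[0,0,0],[0,0,0],[0,0,0]]}'
python3 -m crank '{"hand":[30,60,90,130,130],"translation":[[0,0,0],[0,0,0],[0,0,0],[0,0,0],[0,0,0]],"dr":[[0,0,0],[0,0,0],[0,0,0],[0,0,0],[0,0,0]]}' 35
```

```text
time_s: 20.5
position: [0.4271, -0.2766, 0.0368]
tool_rot: [[-0.002, 0.407, 0.914], [0.002, 0.914, -0.407], [-1.0, 0.001, -0.003]]
ft_force: [1.0, -0.9, -0.5]
grip_width: 0.0856
time_s: 20.8
position: [0.4273, -0.2776, 0.0115]
tool_rot: [[-0.002, 0.407, 0.913], [0.002, 0.913, -0.407], [-1.0, 0.001, -0.002]]
ft_force: [-0.1, -0.2, -0.0]
grip_width: 0.0854
time_s: 21.3
position: [0.4278, -0.2791, 0.0135]
tool_rot: [[0.001, 0.408, 0.913], [-0.002, 0.913, -0.408], [-1.0, -0.001, 0.002]]
ft_force: [0.4, 0.6, 6.1]
grip_width: 0.0575
```

```bash
python3 -m crank '{"hand":[150,150,150,150,150],"translation":[[0,0,0],[-0.02,0,0],[-0.065,0,0],[-0.115,0,0],[-0.165,0,0]],"dr":[[0,0,0],[0,0,0],[0,0,0],[0,0,0],[0,0,0]]}'
python3 -m crank '{"hand":[150,150,150,150,150],"translation":[[-0.02,0.03,-0.01],[-0.035,0.07,-0.03],[-0.04,0.115,-0.05],[-0.04,0.16,-0.07],[-0.04,0.205,-0.09]],"dr":[[-0.06,0,0],[-0.12,0,0],[-0.2,0,0],[-0.28,0,0],[-0.36,0,0]]}'
python3 - <<'E'
from h import *
delta([.4559,.282,.22],tool([0,0,-1],rad(91.8)))
E
```

```text
time_s: 21.8
position: [0.427, -0.2783, 0.1796]
tool_rot: [[-0.001, 0.408, 0.913], [0.0, 0.913, -0.408], [-1.0, -0.0, -0.001]]
ft_force: [1.6, -0.9, -1.9]
grip_width: 0.0571
time_s: 22.3
position: [0.4284, -0.053, 0.218]
tool_rot: [[0.001, 0.058, 0.998], [-0.0, 0.998, -0.058], [-1.0, -0.0, 0.001]]
ft_force: [1.4, 0.1, -2.0]
grip_width: 0.0572
t [-0.0021, 0.3361, 0.0081] dr [-0.0893, 0.0008, 0.0003] rows 6.7
```

```bash
python3 -m crank '{"hand":[150,150,150,150,150],"translation":[[0,0.045,0.001],[0,0.09,0.002],[0,0.138,0.003],[0,0.185,0.004],[0,0.225,0.005]],"dr":[[-0.02,0,0],[-0.04,0,0],[-0.06,0,0],[-0.089,0,0],[-0.089,0,0]]}'
python3 -m crank '{"hand":[150,150,150,150,150],"translation":[[0,0.035,0],[0,0.065,0],[0,0.09,0],[0,0.105,0],[0,0.105,0]],"dr":[[0,0,0],[0,0,0],[0,0,0],[0,0,0],[0,0,0]]}'
python3 - <<'E'
from h import *
s=sensors.observe();im,d,P=grab("wrist"); np.save("w11.npy",P); cv2.imwrite("pics/w11.png",im)
z0=s["position"][2]; m=(abs(P[...,0]-.456)<.12)&(abs(P[...,1]-.282)<.08)
w=P[m&(abs(P[...,2]-z0-.0295)<.006)]; print("held",len(w),np.median(w[:,2]),s["position"].round(4),cv2.minAreaRect((w[:,:2]*1000).astype(np.float32)))
w=P[m&(abs(P[...,2]-.078)<.006)]; print("pile",len(w), w.min(0),w.max(0))
delta([.4559,.282,.22],tool([0,0,-1],rad(91.8)))
E
```

```text
time_s: 22.8
position: [0.447, 0.1718, 0.2178]
tool_rot: [[0.0, -0.03, 1.0], [0.0, 1.0, 0.03], [-1.0, 0.0, 0.0]]
ft_force: [0.2, -1.1, -1.4]
grip_width: 0.0573
time_s: 23.3
position: [0.4442, 0.2754, 0.2174]
tool_rot: [[-0.001, -0.031, 1.0], [0.0, 1.0, 0.031], [-1.0, 0.0, -0.001]]
ft_force: [0.4, -0.2, -1.4]
grip_width: 0.0576
held 9398 0.24566542781281564 [0.4442 0.2754 0.2174] ((419.07879638671875, 275.860107421875), (116.74036407470703, 84.56800079345703), 1.72563898563385)Traceback (most recent call last):
  File "<stdin>", line 5, in <module>
    return umr_minimum(a, axis, None, out, keepdims, initial, where)
ValueError: zero-size array to reduction operation minimum which has no identity
```

View pics/w11.png

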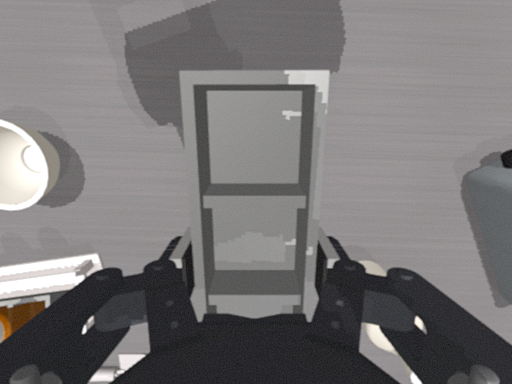

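The held tray is level and fills the view between the fingers, with its near end at row 75 and sides at columns 185 and 325. It hides the pile, so I use the earlier pile measurement. Next I measure the held tray's offset from the TCP.

Run:
```python
from h import *
P=np.load("w11.npy"); m=np.zeros(P.shape[:2],bool); m[60:225,170:340]=1
w=P[m&(P[...,2]>.236)&(P[...,2]<.256)]; z=np.median(w[:,2]); w=w[abs(w[:,2]-z)<.006]
print(len(w),z,np.percentile(w[:,2],[2,50,98]))
A=np.c_[w[:,:2],np.ones(len(w))];print("tilt deg x,y",np.degrees(np.linalg.lstsq(A,w[:,2],rcond=None)[0][:2]))
r=cv2.minAreaRect((w[:,:2]*1000).astype(np.float32)); print(r)
a=np.radians(((r[2]+45)%90)-45); u=np.array([np.cos(a),np.sin(a)]);v=np.array([-u[1],u[0]])
p,q=w[:,:2]@u,w[:,:2]@v; c=u*(p.min()+.083)+v*(q.min()+q.max())/2; print("yaw",np.degrees(a),"centre",c)
s=sensors.observe();print(s["position"])
R=s["tool_rot"]; 
pile=np.array([.4559,.282]); t=np.array([*(pile-c),0]); print("tool shift",(R.T@t).round(4),"turn",np.radians(1.8)-a)
```

```text
6422 0.24528851152788492 [0.24027323 0.24558757 0.24699911]
tilt deg x,y [-0.42682092  0.07107445]
((394.1726989746094, 275.0944519042969), (66.7756576538086, 58.5047607421875), 1.9412590265274048)
yaw 1.9412590265274048 centre [0.44375641 0.27677507]
[0.44432929 0.27442178 0.21739664]
tool shift [-0.      0.0049  0.0123] turn -0.0024654351110652215
```

```bash
python3 -m crank '{"hand":[150,150,150,150,150],"translation":[[0.02,0.005,0.012],[0.05,0.005,0.0123],[0.08,0.005,0.0123],[0.105,0.005,0.0123],[0.118,0.005,0.0123]],"dr":[[0,0,0],[0,0,0],[0,0,0],[0,0,0],[0,0,0]]}'
python3 -m crank '{"hand":[150,150,150],"translation":[[0.002,0,0],[0.004,0,0],[0.004,0,0]],"dr":[[0,0,0],[0,0,0],[0,0,0]]}'
python3 - <<'E'
from h import *
s=sensors.observe();print(s["position"],s["ft_force"])
im,d,P=grab("side"); cv2.imwrite("pics/s2.png",cv2.resize(im[120:215,140:260],None,fx=6,fy=6,interpolation=cv2.INTER_CUBIC))
E
```

```text
time_s: 23.85
position: [0.4561, 0.278, 0.0975]
tool_rot: [[-0.003, -0.027, 1.0], [-0.001, 1.0, 0.027], [-1.0, -0.001, -0.003]]
ft_force: [-0.2, 0.6, -1.5]
grip_width: 0.0574
time_s: 24.15
position: [0.4571, 0.2794, 0.0961]
tool_rot: [[0.001, -0.028, 1.0], [0.0, 1.0, 0.028], [-1.0, 0.0, 0.001]]
ft_force: [-0.3, -0.4, -1.4]
grip_width: 0.0573
[0.45713156 0.27939912 0.09614088] [-0.33503475 -0.40198215 -1.37067571]
```

View pics/s2.png

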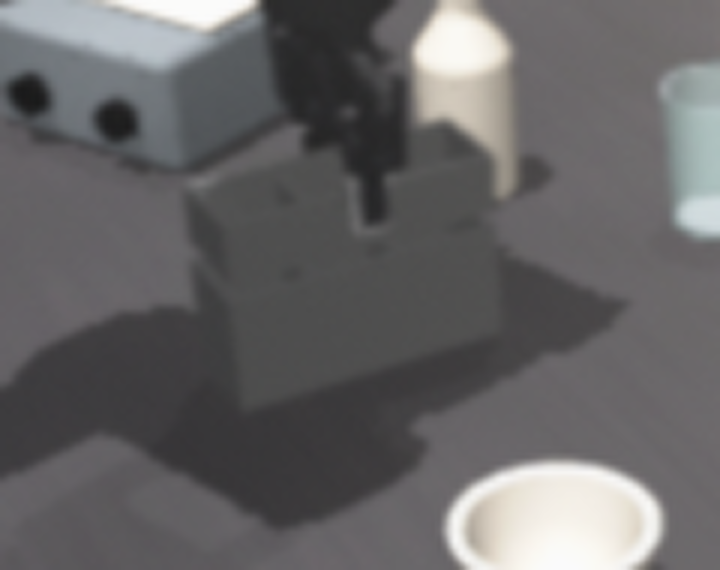

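Side crop: the held tray is just above the pile, with its left corner at (185–232,190–290) and the pile's at (195–240,265–405), perhaps 2–3 mm off. I check with depth.

Run:
```python
from h import *
a=np.radians(1.8);u=np.array([np.cos(a),np.sin(a)]);v=np.array([-u[1],u[0]]);c=np.array([.4559,.282])
for n in("side","scene"):
    im,d,P=grab(n); m=(abs(P[...,0]-.456)<.11)&(abs(P[...,1]-.282)<.06)&(im.max(2)<140)
    p=P[m]; q=np.c_[(p[:,:2]-c)@u,(p[:,:2]-c)@v,p[:,2]]*1000
    for lo,hi in((15,35),(40,72),(92,118)):
        b=q[(q[:,2]>lo)&(q[:,2]<hi)&(abs(q[:,1])<45)]
        f=b[abs(b[:,0])<60]; k=f[f[:,1]<-15]
        print(n,lo,len(b),"u 1/99%",np.percentile(b[:,0],[1,99]).round(1),"v 1/99",np.percentile(b[:,1],[1,99]).round(1),"front face v med",np.median(k[:,1]).round(1),"end+ med",np.median(b[b[:,0]>78][:,0]).round(1),"end-",np.median(b[b[:,0]<-78][:,0]).round(1))
```

```text
side 15 253 u 1/99% [-87.   76.9] v 1/99 [-36.3  21.5] front face v med -31.4 end+ med 80.2 end- -85.5
side 40 494 u 1/99% [-86.8  78.5] v 1/99 [-36.4  25.3] front face v med -31.7 end+ med 78.8 end- -85.4
side 92 499 u 1/99% [-85.1  79. ] v 1/99 [-42.4  25.2] front face v med -32.8 end+ med 79.0 end- -83.6
scene 15 65 u 1/99% [21.3 86.6] v 1/99 [-28.1  29.1] front face v med -28.0 end+ med 81.9 end- nan
scene 40 123 u 1/99% [-38.2  87. ] v 1/99 [-28.2  29. ] front face v med -27.8 end+ med 82.5 end- nan
scene 92 311 u 1/99% [-77.6  88.2] v 1/99 [-36.7  35.8] front face v med -21.4 end+ med 83.5 end- -79.3
  return _methods._mean(a, axis=axis, dtype=dtype,
  ret = ret.dtype.type(ret / rcount)
```

Held tray vs pile: +1.5 mm along the row and -1.1 mm across. I correct that while easing down.

```bash
python3 -m crank '{"hand":[150,150,150,150,150],"translation":[[0,0.001,-0.0015],[0.002,0.001,-0.0015],[0.004,0.001,-0.0015],[0.006,0.001,-0.0015],[0.008,0.001,-0.0015]],"dr":[[0,0,0],[0,0,0],[0,0,0],[0,0,0],[0,0,0]]}'
python3 -m crank '{"hand":[150,150],"translation":[[0.001,0,0],[0.001,0,0]],"dr":[[0,0,0],[0,0,0]]}'
```

```text
time_s: 24.8
position: [0.4551, 0.2807, 0.0871]
tool_rot: [[-0.001, -0.029, 1.0], [0.0, 1.0, 0.029], [-1.0, 0.0, -0.001]]
ft_force: [-0.5, -0.2, -1.5]
grip_width: 0.0575
time_s: 25.0
position: [0.455, 0.2807, 0.0861]
tool_rot: [[-0.001, -0.029, 1.0], [-0.0, 1.0, 0.029], [-1.0, 0.0, -0.001]]
ft_force: [-0.6, 0.4, -2.1]
grip_width: 0.0572
```

```bash
python3 -m crank '{"hand":[150,150],"translation":[[0.001,0,0],[0.001,0,0]],"dr":[[0,0,0],[0,0,0]]}'|grep -E "pos|ft"
python3 -m crank '{"hand":[150,150],"translation":[[0.0005,0,0],[0.0005,0,0]],"dr":[[0,0,0],[0,0,0]]}'|grep -E "pos|ft"
```

```text
position: [0.4552, 0.2808, 0.0856]
ft_force: [-0.6, -0.5, -1.2]
position: [0.4552, 0.2807, 0.0855]
ft_force: [-1.6, -1.8, 5.3]
```

Contact at TCP z 0.0855 m against 0.0857 expected, so it is fully home. Release and lift.

```bash
python3 -m crank '{"hand":[80,65,50,30,0],"translation":[[0,0,0],[0,0,0],[0,0,0],[0,0,0],[0,0,0]],"dr":[[0,0,0],[0,0,0],[0,0,0],[0,0,0],[0,0,0]]}'
python3 -m crank '{"hand":[0,0,0,0,0],"translation":[[0,0,0],[-0.015,0,0],[-0.05,0,0],[-0.1,0,0],[-0.15,0,0]],"dr":[[0,0,0],[0,0,0],[0,0,0],[0,0,0],[0,0,0]]}'
python3 -m crank '{"hand":[0,0,0,0],"translation":[[-0.02,0,-0.03],[-0.04,0,-0.06],[-0.05,0,-0.06],[-0.05,0,-0.06]],"dr":[[0,0,0],[0,0,0],[0,0,0],[0,0,0]]}'
python3 - <<'E'
from h import *
im,d,P=grab("wrist"); cv2.imwrite("pics/w12.png",im)
m=(abs(P[...,0]-.456)<.12)&(abs(P[...,1]-.282)<.06)
w=P[m&(abs(P[...,2]-.114)<.005)]; print(len(w),np.median(w[:,2]),cv2.minAreaRect((w[:,:2]*1000).astype(np.float32)))
A=np.c_[w[:,:2],np.ones(len(w))];print("tilt",np.degrees(np.linalg.lstsq(A,w[:,2],rcond=None)[0][:2]))
a=np.radians(1.8);u=np.array([np.cos(a),np.sin(a)]);v=np.array([-u[1],u[0]]);c=np.array([.4559,.282])
im,d,P=grab("side"); m=(abs(P[...,0]-.456)<.11)&(abs(P[...,1]-.282)<.06)&(im.max(2)<140)
p=P[m]; q=np.c_[(p[:,:2]-c)@u,(p[:,:2]-c)@v,p[:,2]]*1000
for lo,hi in((15,35),(40,72),(80,108)):
    b=q[(q[:,2]>lo)&(q[:,2]<hi)];f=b[(abs(b[:,0])<60)&(b[:,1]<-15)];print(lo,np.median(f[:,1]).round(1),np.median(b[b[:,0]<-78][:,0]).round(1))
cv2.imwrite("pics/s3.png",im); im,_,_=grab("scene"); cv2.imwrite("pics/sc3.png",im)
E
```

```text
time_s: 25.9
position: [0.4551, 0.2807, 0.0848]
tool_rot: [[-0.001, -0.029, 1.0], [0.0, 1.0, 0.029], [-1.0, 0.0, -0.001]]
ft_force: [0.3, -0.2, -0.6]
grip_width: 0.0853
time_s: 26.4
position: [0.4547, 0.2806, 0.2364]
tool_rot: [[-0.002, -0.029, 1.0], [-0.0, 1.0, 0.029], [-1.0, -0.0, -0.002]]
ft_force: [0.3, 0.5, 0.2]
grip_width: 0.0855
time_s: 26.8
position: [0.3956, 0.2792, 0.2863]
tool_rot: [[0.003, -0.029, 1.0], [0.001, 1.0, 0.029], [-1.0, 0.001, 0.003]]
ft_force: [0.2, 0.2, -0.6]
grip_width: 0.0853
1503 0.11376537324727387 ((455.3600769042969, 282.4776611328125), (166.5626678466797, 58.098854064941406), 1.7356789112091064)
tilt [ 0.03825386 -0.01177439]
15 -31.7 -85.3
40 -31.7 -85.2
80 -31.2 -85.9
```

View pics/s3.png

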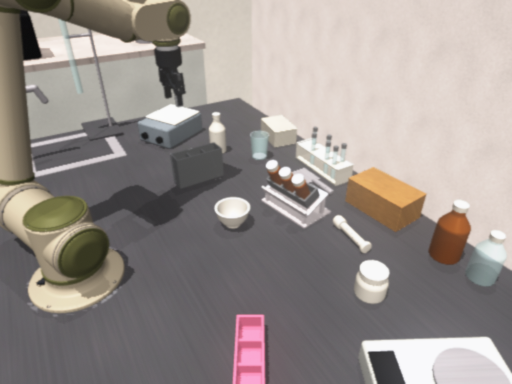

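The side view shows the pile of three at (198,165), three jars in the rack at (285,180), and the bystanders untouched. The tray rim is at 113.8 mm (114 expected), level, and centred to 0.7 mm. Handing in.

```bash
python3 -c "
from rig import env; print(env.close_job())"
```

```text
the job is handed in; nothing more can be done
None
```

The job is done and handed in at about 27 s of the 72 s allowed. Both jars stand in the end pockets of the sloping tray, and the emptied tray is nested on the pile.

- **Jars:** After the second jar was in, all three caps measured 102 mm above the tray's underside. They were about 4.3 mm down the slope, so the jars stand flush against the lower wall like the one already there. The first jar leaned about 3° when I let go. I regripped it, moved it down to the wall and released it again. From the last rack view, the cap-tilt fit on that jar gave 6.5°. The gripper hid part of its cap there, so I put no weight on it. Its earlier clear view gave under 1°.
- **Tray stack:** The top tray's rim is at 113.8 mm, where 114 mm means fully home. It is level to 0.04°, within 0.7 mm of the pile's measured centre and 0.1° of its direction. The lower trays' faces were unchanged by the placing, to within 0.3 mm.
- **Bystanders and forces:** The final side view shows everything else in place. The highest force I read was about 18 N, when the second jar touched the pocket floor.

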